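# Re-zero a vegetable slicer's ramp and lock the setting with the jam nut

## Robot

A 6-joint arm with a two-finger parallel gripper is mounted at the origin on a cart in front of the work surface, level with it; the furniture and walls round the work are solid. World frame = base frame: x ahead of the robot, y to its left, z up, the work surface at z = 0. Lengths are in m, angles in rad, forces in N, time in s.
With the tool pointing down it reaches from about 0.35 to 0.775 m from the base axis. Payload 7.3 kg.
Tool frame: the origin (TCP) lies on the centre line of the jaws, within the pads' length; the fingertips stand 17 mm ahead of it and the grasp point (between the pads) lies 2 mm behind it (robot.tip_extent is the distance from the TCP to the fingertips, in m); z points along the fingers, y is the line along which they close (so a half turn about z gives the same grasp; the last joint's range is limited). The gripper opens to 92 mm and grips with 3 to 60 N. Pads are 19 mm wide; open, the fingers measure 130 mm over their backs; the gripper's body (75 mm by 190 mm) begins 47 mm behind the grasp point.
Start: joints at [-1.437, 0.342, 1.524, -0, 1.275, -0.146], TCP at [0.145, -0.505, 0.244] pointing down, gripper open.
Joint ranges: [-2.53, 2.53], [-0.77, 2.02], [0.04, 2.7], [-1, 4.14], [0.28, 2.66], [-3.11, 3.11]. Speed limits (rad/s): [2.57, 2.57, 3.14, 3.14, 3.14, 3.14].

## Interface

Orientations are given as [roll, pitch, yaw] about the fixed x, y, z axes, in that order (R = Rz(yaw) Ry(pitch) Rx(roll)).
In Python, from cell import robot gives the robot as it stands.
- The arm moves only by the tool step_arm, never from a script. Its argument "motion" is a list of rows, each a list of 2 entries, a list of its own where there are three numbers: the shift along the tool's x, y, z in units of 60 mm (1.0 is 60 mm), then the turn about the tool's z in rad. In form: [[[x, y, z], spin], ...]. A call has 1 to 10 rows; each row is the pose to reach, as a shift and turn from the pose commanded when the call began, along the tool's axes at that moment; what a row does not reach only later rows make up. A row lasts 1/8 s, in which the tool goes at most 62.5 mm and 10.7 degrees, less where a joint would pass 70% of its speed; a pose out of reach is approached as far as the arm can. A call with a gripper value outside its range is refused whole. "hand" is the closure in counts, from 0 (fully open) to 255 (shut), set as the call begins (left out, the last holds). The fingers move at their own pace and stop on an object; "squeeze" is the grip in N (left out, the last holds). Time passes only in rows, so rows that repeat a pose let the fingers close. It gives the time, the measured TCP pose, the force, the opening and the grip force at its end, in the units of the state.
- robot.observe(): the state, without advancing time (a new reading comes with each control period).
- robot.read_camera(name): name is "scene" or "top" or "wrist"; returns a dict with "pixels" (384x512x3 uint8, red, green, blue), "intrinsics" (3x3 intrinsics, pixels), "xyz" and "rotation" of the camera in the world; the wrist camera has in their place "T_tool_cam" (4x4, takes a point from camera to tool coordinates, whose origin is the TCP and whose axes are the flange's). Camera axes: x right, y up, looking along -z (the intrinsics and any distortion apply to the point x, -y, -z); pixel columns grow to the right and rows downward; lengths in m; the calibration is good to about 2 mm. The wrist camera is an equidistant fisheye: a pixel r from the principal point sees the ray r / f radians off the axis. A picture is of the moment at which its call begins: read the wrist's pose just before it. There is no depth.
- robot.hand_in(): hands the job in; it is judged then, once.
The state is a dict: "time": time; "qpos": joint angles; "qvel": joint speeds; "joint_efforts": joint torques, N m; "tool_pos": TCP position; "tool_rot": TCP orientation; "contact_force": force on the tool from outside, world axes, zero at the start; "torque": the same for the moment, N m; "opening": finger opening in m; "grip_force": force on a finger pad.
Only numpy, scipy, OpenCV 4.12 (cv2) and the standard library are available. Lean on these libraries where they do the work, as an engineer would, in place of code of your own. Each camera call takes 0.05 s, during which the arm holds its last target. There are 200 camera calls.

## Task

The slicer's blade has just been put back after sharpening, so its ramp has to be zeroed afresh and then set for 2 mm slices. Slacken the jam nut under the thumb screw at the slicer's side by about a quarter turn, wind the thumb screw out (anticlockwise) until the ramp comes up against the blade and the screw will go no further, wind it back in a quarter turn, which makes 2 mm, and do the jam nut up firmly again so that the setting is locked. Leave the things lying round the slicer where they are.

Things in the scene. Friction and masses are not known exactly. Their poses are not given: they have to be found in the camera images.
- slicer: Sloping steel vegetable slicer (mandoline), fixed, 320 long, 140 wide, 215 mm high. Origin on the worktop below the blade's middle, x level to its high end, y to its left, z up. The bed rises along +x at 30 degrees, so its normal leans 30 degrees from vertical towards -x. Upper half: ramp; lower half: run-out plate; blade across between them. The adjuster stands outside the right side rail.
- boss_face (a point): Middle of the face of the adjuster's boss (11 mm radius, three ribs out to 18 mm), which carries a keyed tab washer (18 mm radius, 4 mm thick) and on it the nut; fixed, at (16, -100, 142) mm on the slicer. x up the slope, z along the screw axis, out of the bed. The face is 15 mm above the side rail's top, whose outer side is 31 mm from the axis; nothing else is near nut and screw.
- lock_nut (a joint): Jam nut's angle, rad; grows anticlockwise (seen from the screw's head) = looser; rises 1.27 mm/rad. Starts tight, at 0 to 0.04: its washer then grips the screw (0.5 Nm to force it); the screw is free above 0.65. Range 0 to 2.6. Turning it takes about 0.2 Nm all the way; at 0 it comes up hard (torque jumps by 1 Nm in 0.1 rad of further twist). It stays where left. Tight: below 0.08.
- nut_grip (a point): Middle of the plain steel hexagon jam nut (40 mm across flats, 46 across corners, 14 high), 1 mm above half its height, 11 mm above boss_face when tight; turns with it. z is the screw axis, out of the bed; +y and -y are square to one pair of flats (the other pairs at 60 and 120 degrees), along boss_face's y at nut angle 0.
- adjuster_grip (a point): Middle of the thumb screw's flat round head (steel, 25 mm across, 10 thick). z: screw axis, out of the bed; +y and -y square to the flat faces. 42.5 mm above boss_face when the ramp touches the blade; wound out (anticlockwise from the head) it rises, with the ramp, 8 mm a turn. Starts 1.9 to 2.5 rad short of the stop; its angle there varies. Turns with under 0.1 Nm; stop: +0.5 Nm in 0.1 rad.
- ramp_lip (a point): Middle of the ramp's lower edge, on its top face, next to the blade. Moves only along the bed's normal, with the thumb screw.
- blade_edge (a point): Middle of the blade's cutting edge, where ramp_lip comes to lie when the ramp touches the blade. x up the slope, z along the bed's normal: ramp_lip lies along -z from here by the slice thickness (0 at the stop, 2 mm wanted).
- tomato: Tomato, 80 mm across, beside the slicer's left side; origin under its middle. Bystander.
- peeler: Vegetable peeler, 170 x 25 x 18 mm, lying to the right of the slicer; origin under its middle, x along it. Bystander.
- jam_jar: Jam jar, 69 mm across, 99 high, standing to the right of the slicer's high half; origin under its middle. Bystander.

How it is judged:
On the way, in this order (a step that is already met when the one before it is completed fails the run):
1. the jam nut has been slackened (turned back by at least 0.8 rad) (value of joint lock_nut above 0.8 rad), for 0.1 s.
2. the ramp has been wound up against the blade (z of ramp_lip in the frame of blade_edge above -0.00015 m), for 0.1 s.
At the end, for the whole second after the job is handed in: The ramp stands 1.55 to 2.45 mm below the blade's edge (2 mm, a quarter turn of the screw, give or take 20 degrees), and the jam nut is tight again (below 0.08 rad) (z of ramp_lip in the frame of blade_edge between -0.00245 and -0.00155 m and value of joint lock_nut below 0.08 rad); the robot touches nothing.
It fails at once if the tomato is pushed more than 3 cm from its place (distance of tomato from where it was at the start of the episode above 0.03 m).
It fails at once if the peeler is pushed more than 3 cm from its place (distance of peeler from where it was at the start of the episode above 0.03 m).
It fails at once if the jar of jam is pushed more than 3 cm from its place (distance of jam_jar from where it was at the start of the episode above 0.03 m).
It also fails if it takes over 72 s, if anything falls off the work surface, if the arm or the gripper's body presses on something with over 40 N, if the wrist force passes 120 N, or if a joint passes its speed limit or range.

## Working session

There is one attempt and no reset: what is moved stays moved. The work goes in short steps, Python scripts to look and compute and a tool call to move; the robot and the scene stay as the last step left them, time stands still between calls to the robot, and variables do not carry over. Pictures are saved under pics/ and viewed, at most 10 in all, crops included, and the job is handed in when it is done.

Besides the shell and the picture viewer there is one more tool, called as name([rows], argument=value, ...), one row to a line, values as JSON. step_arm: Moves the arm, as the interface text tells. Its arguments: {"type":"object","properties":{"motion":{"type":"array"},"hand":{"type":"number"},"squeeze":{"type":"number"}},"required":["motion"]}

```bash
ls; mkdir -p pics
python3 - <<'E'
from cell import robot
import cv2,json
import numpy as np
o=robot.observe();print(o)
for n in("scene","top"):
    c=robot.read_camera(n);cv2.imwrite(f"pics/{n}0.png",c["pixels"][:,:,::-1]);print(n,c["intrinsics"],c["xyz"],c["rotation"],[k for k in c])
c=robot.read_camera("wrist");cv2.imwrite("pics/wrist0.png",c["pixels"][:,:,::-1]);print(c["intrinsics"],c["T_tool_cam"],[k for k in c])
a=cv2.imread("pics/scene0.png");b=cv2.imread("pics/top0.png")
E
```

```text
pics
{'time': 0.0, 'qpos': array([-1.43698099e+00,  3.42719458e-01,  1.52501393e+00,  1.43971876e-05,
        1.27538419e+00, -1.46004122e-01]), 'qvel': array([ 8.46067809e-04, -9.76022186e-05, -1.15734354e-03,  8.55213093e-04,
        3.02638036e-04,  8.97117442e-04]), 'joint_efforts': array([ 1.54196012e-03, -4.31229115e+01, -2.44216686e+01,  7.19773024e-02,
        5.60502650e-02, -1.21295593e-04]), 'tool_pos': array([ 0.14496835, -0.50419761,  0.24304771]), 'tool_rot': array([-3.14008596e+00, -2.35474961e-04,  2.79815076e-01]), 'contact_force': array([ 0.51019312,  0.25450932, -0.48098804]), 'torque': array([-0.02110802, -0.02247405, -0.00562993]), 'grip_force': 0.0, 'opening': 0.09194206325478971}
scene [[461.39987997   0.         252.73109747]
 [  0.         461.39987997 187.2509802 ]
 [  0.           0.           1.        ]] [-0.05478893  0.54006849  0.77227209] [ 0.93815215  0.0118887  -2.25893348] ['pixels', 'intrinsics', 'xyz', 'rotation']
top [[438.79377495   0.         248.98495394]
 [  0.         438.79377495 186.08619406]
 [  0.           0.           1.        ]] [ 0.46735026 -0.02526267  1.04061256] [ 0.18793992 -0.01118918 -1.54223077] ['pixels', 'intrinsics', 'xyz', 'rotation']
[[297.31863964   0.         253.34496248]
 [  0.         297.31863964 198.3169404 ]
 [  0.           0.           1.        ]] [[-7.67673261e-05  9.50871305e-01  3.09586425e-01  8.55681300e-02]
 [ 9.99999950e-01 -2.22391442e-05  3.16273190e-04  1.40546719e-04]
 [ 3.07620038e-04  3.09586434e-01 -9.50871256e-01 -1.41313356e-01]
 [ 0.00000000e+00  0.00000000e+00  0.00000000e+00  1.00000000e+00]] ['pixels', 'intrinsics', 'T_tool_cam']
```

View pics/top0.png

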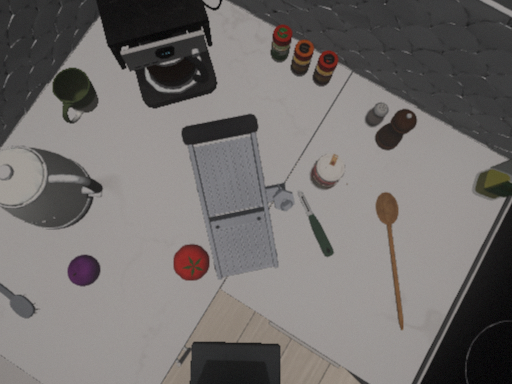

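View pics/scene0.png

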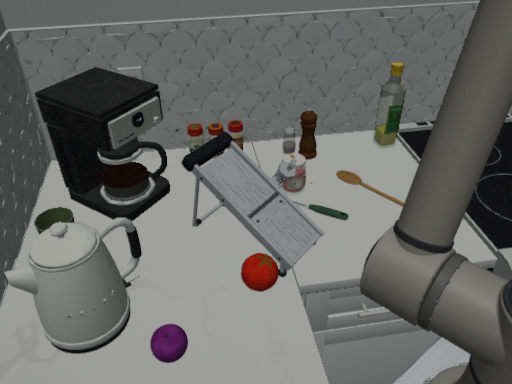

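```bash
cat > h.py <<'E'
import numpy as np, cv2
from scipy.spatial.transform import Rotation as R
def E(r): return R.from_euler('xyz',r).as_matrix()
def proj(c,P):
    p=(np.atleast_2d(P)-c["xyz"])@E(c["rotation"]); p=p*[1,-1,-1]
    q=p@np.array(c["intrinsics"]).T; return q[:,:2]/q[:,2:]
def slicer(x,y,yaw,P):
    return np.atleast_2d(P)@E([0,0,yaw]).T+[x,y,0]
def projw(c,o,P):  # wrist fisheye
    T=np.array(c["T_tool_cam"]); t=(np.atleast_2d(P)-o["tool_pos"])@E(o["tool_rot"])
    p=(t-T[:3,3])@T[:3,:3]*[1,-1,-1]
    K=c["intrinsics"]; th=np.arctan2(np.hypot(p[:,0],p[:,1]),p[:,2]); ph=np.arctan2(p[:,1],p[:,0])
    return np.c_[K[0][2]+K[0][0]*th*np.cos(ph),K[1][2]+K[1][1]*th*np.sin(ph)]
s3=np.sqrt(3)/2
n=np.array([-.5,0,s3]); u=np.array([s3,0,.5]); v=np.array([0,1,0])
boss=np.array([.016,-.1,.142])
E
python3 - <<'E'
import cv2
a=cv2.imread("pics/top0.png");cv2.imwrite("pics/topc.png",cv2.resize(a[100:290,170:350],None,fx=3.1,fy=3.1,interpolation=cv2.INTER_CUBIC))
a=cv2.imread("pics/scene0.png");cv2.imwrite("pics/sc.png",cv2.resize(a[125:295,175:345],None,fx=3.5,fy=3.5,interpolation=cv2.INTER_CUBIC))
E
```

```text
(no output)
```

View pics/topc.png

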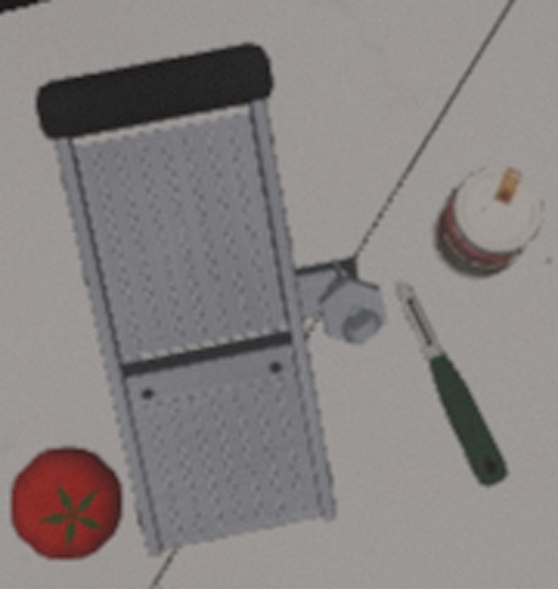

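View pics/sc.png

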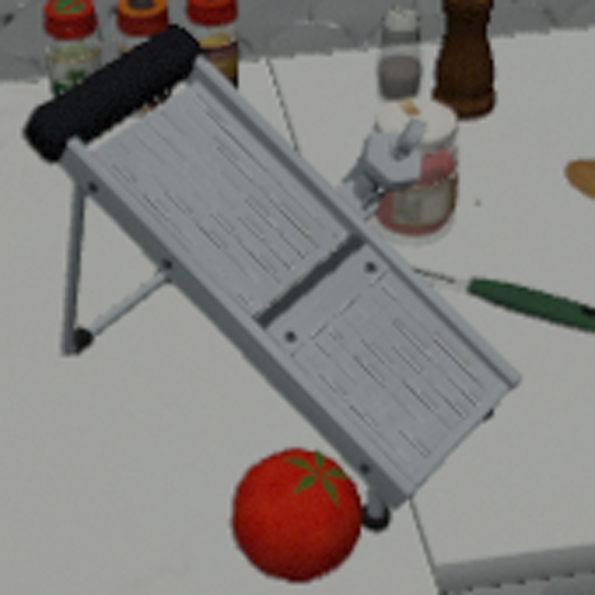

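Run:
```python
from h import *
from cell import robot
from scipy.optimize import least_squares
T=robot.read_camera("top");S=robot.read_camera("scene")
tp=lambda a:np.array(a)/3.1+[170,100]
sp=lambda a:np.array(a)/3.5+[175,125]
rail=lambda s,y:n*.1+u*s+v*y   # on rail-top plane
def lin(c,A,px):
    q=proj(c,A); d=q[1]-q[0]; d/=np.hypot(*d); return [(p-q[0])@[-d[1],d[0]] for p in px]
def f(p):
    w=lambda P:slicer(*p,P)
    r=[]
    for y,a in((-.07,[(268,100),(335,515)]),(.07,[(57,140),(152,555)])):
        r+=lin(T,w([rail(-.1,y),rail(.1,y)]),tp(a))
    for y,a in((-.07,[(200,60),(520,380)]),):
        r+=lin(S,w([rail(-.1,y),rail(.1,y)]),sp(a))
    r+=list((proj(T,w(boss+.018*n))-tp((352,307))).ravel())
    r+=list((proj(S,w(boss+.018*n))-sp((393,163))).ravel())
    r+=list((proj(T,w(boss+.04*n))-tp((362,323))).ravel())
    r+=list((proj(S,w(boss+.04*n))-sp((413,136))).ravel())
    return r
s=least_squares(f,[.45,0,.15],loss='soft_l1');print(s.x,np.round(f(s.x),1))
p=s.x
for k in(0,.011,.04):print(k,slicer(*p,boss+k*n))
print("u",E([0,0,p[2]])@u,"n",E([0,0,p[2]])@n)
for c,px in((T,tp((490,220))),(T,tp((455,390)))):
    d=E(c["rotation"])@(np.linalg.inv(c["intrinsics"])@[*px,1]*[1,-1,-1]);
    print(np.array(c["xyz"])+d*(-c["xyz"][2]/d[2]))
```

```text
[ 0.57931459 -0.0065493   0.22396867] [-0.2 -0.3  0.9  2.3 -3.4 -2.4  0.4  1.2 -0.1 -4.9 -0.8 -0.1 -1.7 -2.3]
0 [[ 0.61712506 -0.10049805  0.142     ]]
0.011 [[ 0.61176243 -0.10171961  0.15152628]]
0.04 [[ 0.59762459 -0.10494007  0.17664102]]
u [0.84439528 0.19234503 0.5       ] n [-0.48751184 -0.11105045  0.8660254 ]
[ 0.70889311 -0.22267067  0.        ]
[ 0.57438293 -0.19509417  0.        ]
```

step_arm([
  [[0.9,-0.4,-1.0],0],
  [[1.9,-0.9,-1.0],0.05],
  [[2.9,-1.35,-1.0],0.05],
  [[3.8,-1.8,-1.0],0.05],
  [[4.8,-2.25,-1.0],0.05],
  [[5.8,-2.7,-1.0],0.05],
  [[6.8,-3.2,-1.0],0.05],
  [[7.7,-3.6,-1.0],0.05],
  [[8.5,-4.0,-1.0],0.05],
  [[8.8,-4.3,-1.0],0.05],
])

```text
time: 1.5
tool_pos: [0.5828, -0.1088, 0.3031]
tool_rot: [-3.141, 0.0, 0.231]
contact_force: [-0.7, -0.3, -0.1]
opening: 0.092
grip_force: 0.0
```

```bash
cat > look.py <<'E'
import sys
from h import *
from cell import robot
o=robot.observe();c=robot.read_camera("wrist")
np.savez(f"pics/{sys.argv[1]}.npz",pos=o["tool_pos"],rot=o["tool_rot"])
print(o["time"],o["tool_pos"],o["tool_rot"],o["qpos"])
im=c["pixels"][:,:,::-1].copy()
cv2.imwrite(f"pics/{sys.argv[1]}.png",im)
if len(sys.argv)>2:
    x0,y0,x1,y1,f=map(int,sys.argv[2:7]);cv2.imwrite(f"pics/{sys.argv[1]}c.png",cv2.resize(im[y0:y1,x0:x1],None,fx=f,fy=f,interpolation=cv2.INTER_CUBIC))
p=[.5793,-.0065,.224]
print(projw(c,o,slicer(*p,[boss+.018*n,boss+.04*n,n*.1-.07*v])))
E
python3 look.py w1
```

```text
1.5 [ 0.58279381 -0.10878374  0.30311181] [-3.14130171e+00  3.36592859e-04  2.30959995e-01] [-3.13799842e-01  4.35556053e-01  1.21780120e+00  7.46548097e-05
  1.48867405e+00  1.02603040e+00]
[[253.07089002 165.25201839]
 [252.96347593 180.97177596]
 [229.19334909 197.91264263]]
```

View pics/w1.png

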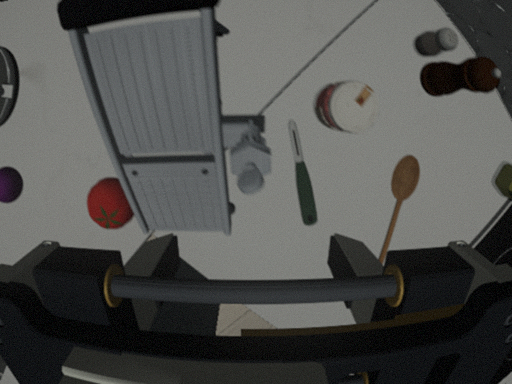

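Run:
```python
import cv2
a=cv2.imread("pics/w1.png");cv2.imwrite("pics/w1c.png",cv2.resize(a[95:245,120:290],None,fx=4,fy=4,interpolation=cv2.INTER_CUBIC))
```

```text
(no output)
```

View pics/w1c.png

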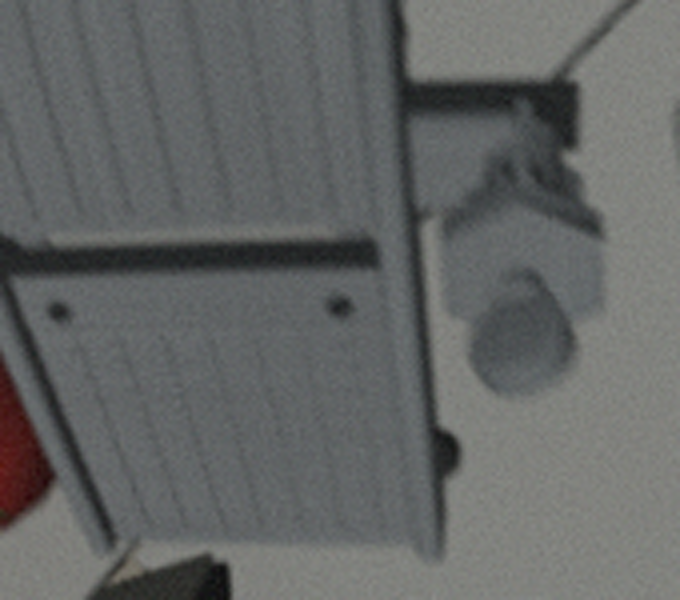

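```bash
cat > fit.py <<'E'
from h import *
from cell import robot
from scipy.optimize import least_squares
T=robot.read_camera("top");S=robot.read_camera("scene");W=robot.read_camera("wrist")
z=np.load("pics/w1.npz");o=dict(tool_pos=z["pos"],tool_rot=z["rot"])
tp=lambda a:np.array(a)/3.1+[170,100]
sp=lambda a:np.array(a)/3.5+[175,125]
wp=lambda a:np.array(a)/4+[120,95]
rail=lambda s,y:n*.1+u*s+v*y
def lin(q,px):
    d=q[1]-q[0]; d/=np.hypot(*d); return [(p-q[0])@[-d[1],d[0]] for p in px]
def f(p):
    w=lambda P:slicer(*p,P); r=[]
    for y,a in((-.07,[(268,100),(335,515)]),(.07,[(57,140),(152,555)])):
        r+=lin(proj(T,w([rail(-.1,y),rail(.1,y)])),tp(a))
    r+=lin(proj(S,w([rail(-.1,-.07),rail(.1,-.07)])),sp([(200,60),(520,380)]))
    for s,a in((.05,(400,100)),(-.1,(437,500))):
        q=projw(W,o,w([rail(s-.03,-.07),rail(s+.03,-.07)]));r+=lin(q,[wp(a)])
    r+=list((proj(T,w(boss+.018*n))-tp((352,307))).ravel())
    r+=list((proj(S,w(boss+.018*n))-sp((393,163))).ravel())
    r+=list(1.5*(projw(W,o,w(boss+.018*n))-wp((525.5,268))).ravel())
    r+=list(1.5*(projw(W,o,w(boss+.04*n))-wp((523,340))).ravel())
    return r
s=least_squares(f,[.58,-.006,.2],loss='soft_l1');p=s.x;print(p,np.round(f(p),1))
s2=least_squares(lambda q:f([*q,p[2]])[12:],p[:2]);print("wrist only",s2.x)
for k in(0,.011,.04):print(k,slicer(*p,boss+k*n))
E
python3 fit.py
```

```text
[ 0.58094376 -0.00421275  0.22140531] [ 0.6  0.8  1.6  3.3 -2.7 -1.4 -1.6 -0.3 -0.7  0.5 -1.2 -4.8 -0.3  2.1
  0.3 -1.5]
wrist only [ 0.58111873 -0.00415326]
0 [[ 0.61851328 -0.09825812  0.142     ]]
0.011 [[ 0.61314753 -0.09946592  0.15152628]]
0.04 [[ 0.59900148 -0.10265014  0.17664102]]
```

step_arm([
  [[0.53,-0.035,0.3],0.01],
  [[0.53,-0.035,1.0],0.01],
  [[0.53,-0.035,1.7],0.01],
  [[0.53,-0.035,2.3],0.01],
  [[0.53,-0.035,2.5],0.01],
  [[0.53,-0.035,2.5],0.01],
], hand=90, squeeze=30)

```text
time: 2.45
tool_pos: [0.6114, -0.1025, 0.154]
tool_rot: [3.141, 0.0, 0.219]
contact_force: [0.1, 0.4, 0.5]
opening: 0.0594
grip_force: 0.0
```

```bash
python3 look.py w2 170 100 330 260 4
```

```text
2.45 [ 0.61143616 -0.10249544  0.15398893] [3.14149047e+00 3.27885507e-04 2.18572928e-01] [-2.89511059e-01  5.91569493e-01  1.37127331e+00 -2.69189166e-04
  1.17898662e+00  1.06281514e+00]
[[252.01738336 274.6843324 ]
 [252.03770837 312.3267963 ]
 [217.48940917 285.53021134]]
```

View pics/w2c.png

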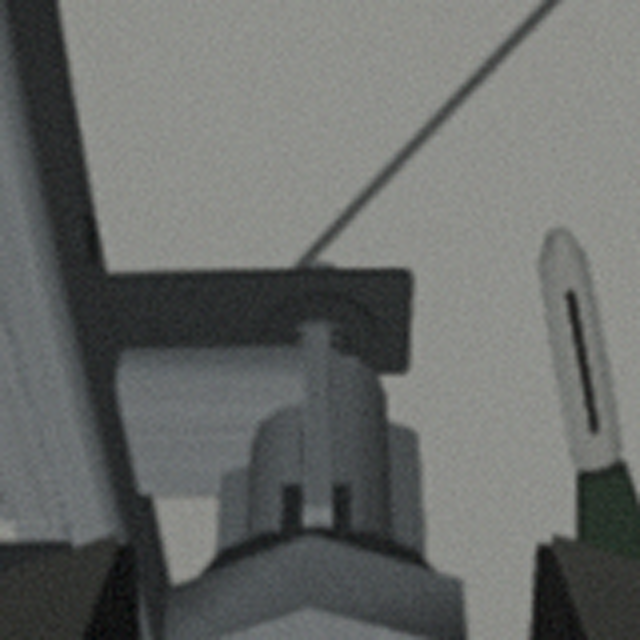

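step_arm([
  [[0.0,-0.045,0],0],
  [[0.0,-0.045,0],0],
  [[0.0,-0.045,0],0],
  [[0.0,-0.045,0],0],
  [[0.0,-0.045,0],0],
], hand=255, squeeze=30)

```text
time: 3.12
tool_pos: [0.6118, -0.0999, 0.1548]
tool_rot: [3.139, -0.002, 0.22]
contact_force: [0.5, -5.5, 5.0]
opening: 0.0397
grip_force: 29.9
```

```bash
cat > st.py <<'E'
from cell import robot
import numpy as np
np.set_printoptions(precision=4,suppress=True)
o=robot.observe()
for k in("time","tool_pos","tool_rot","contact_force","torque","opening","grip_force"):print(k,o[k])
print("q6",o["qpos"][5],"eff6",o["joint_efforts"][5])
E
python3 st.py
```

```text
time 3.125
tool_pos [ 0.6118 -0.0999  0.1548]
tool_rot [ 3.1391 -0.0019  0.2198]
contact_force [ 0.515  -5.5411  5.0337]
torque [-0.856  -0.0291  0.1623]
opening 0.039746756693372166
grip_force 29.919842387885183
q6 1.0667802520765906 eff6 0.16800498124212027
```

step_arm([
  [[0,0,0],-0.08],
  [[0,0,0],-0.16],
  [[0,0,0],-0.24],
  [[0,0,0],-0.24],
], squeeze=45)

```text
time: 3.62
tool_pos: [0.6123, -0.0993, 0.1546]
tool_rot: [3.139, -0.003, 0.458]
contact_force: [3.4, -0.7, 2.0]
opening: 0.0394
grip_force: 45.0
```

```bash
python3 st.py
```

```text
time 3.625
tool_pos [ 0.6123 -0.0993  0.1546]
tool_rot [ 3.139  -0.0026  0.4583]
contact_force [ 3.3612 -0.7489  1.9863]
torque [-1.2566 -0.9993 -0.5817]
opening 0.03936272369878159
grip_force 44.95677798680845
q6 0.8283507006533937 eff6 -0.9882263839244843
```

step_arm([
  [[0,0,0],-0.08],
  [[0,0,0],-0.16],
  [[0,0,0],-0.26],
  [[0,0,0],-0.26],
])

```text
time: 4.12
tool_pos: [0.6119, -0.0981, 0.1542]
tool_rot: [3.141, -0.002, 0.718]
contact_force: [3.9, 3.0, 3.5]
opening: 0.0396
grip_force: 45.1
```

```bash
python3 st.py
```

```text
time 4.125
tool_pos [ 0.6119 -0.0981  0.1542]
tool_rot [ 3.141  -0.0022  0.7178]
contact_force [3.9478 2.9654 3.5308]
torque [ 0.0093 -0.9646 -0.2708]
opening 0.03960586587572425
grip_force 45.09336125658592
q6 0.5691010091349379 eff6 -0.7709277234971523
```

step_arm([
  [[0,0,0],-0.08],
  [[0,0,0],-0.16],
  [[0,0,0],-0.24],
  [[0,0,0],-0.24],
])

```text
time: 4.62
tool_pos: [0.6111, -0.0972, 0.1539]
tool_rot: [-3.14, -0.002, 0.958]
contact_force: [1.4, 5.4, 5.0]
opening: 0.0394
grip_force: 45.4
```

```bash
python3 st.py
```

```text
time 4.625
tool_pos [ 0.6111 -0.0972  0.1539]
tool_rot [-3.14   -0.002   0.9577]
contact_force [1.3598 5.3898 4.9646]
torque [ 0.5431 -0.4979 -0.2535]
opening 0.03937048807208047
grip_force 45.3627841884736
q6 0.32943687480339595 eff6 -0.6043127551674843
```

step_arm([
  [[0,0,0],-0.08],
  [[0,0,0],-0.16],
  [[0,0,0],-0.22],
  [[0,0,0],-0.22],
])

```text
time: 5.12
tool_pos: [0.6103, -0.097, 0.1538]
tool_rot: [-3.139, -0.002, 1.175]
contact_force: [-2.3, 7.3, 4.8]
opening: 0.0391
grip_force: 55.7
```

```bash
python3 st.py
```

```text
time 5.125
tool_pos [ 0.6103 -0.097   0.1538]
tool_rot [-3.1385 -0.0022  1.1754]
contact_force [-2.2903  7.316   4.8486]
torque [ 0.1619 -0.1044 -1.4129]
opening 0.03906124958187685
grip_force 55.702609134812064
q6 0.11155069344449586 eff6 -1.674622893333435
```

step_arm([
  [[0,0,0],0.02],
  [[0,0,0],0.02],
  [[0,0,-0.6],0.02],
  [[0,0,-1.3],0.1],
  [[0,0,-1.9],0.25],
  [[0,0,-2.0],0.4],
  [[0,0,-2.0],0.55],
  [[0,0,-2.0],0.7],
  [[0,0,-2.0],0.85],
  [[0,0,-2.0],0.95],
], hand=60)

```text
time: 6.38
tool_pos: [0.6106, -0.099, 0.273]
tool_rot: [-3.141, 0.002, 0.225]
contact_force: [0.4, 0.9, 0.2]
opening: 0.0702
grip_force: 0.0
```

```bash
python3 look.py w3 200 100 300 220 5
```

```text
6.375 [ 0.61056431 -0.09900847  0.27301292] [-3.14092716e+00  2.09392019e-03  2.24748047e-01] [-2.84376992e-01  5.01654092e-01  1.19191373e+00 -4.42726411e-04
  1.45017757e+00  1.06172573e+00]
[[256.57050182 203.18149152]
 [256.71978786 222.38273479]
 [230.93418468 228.54447188]]
```

View pics/w3c.png

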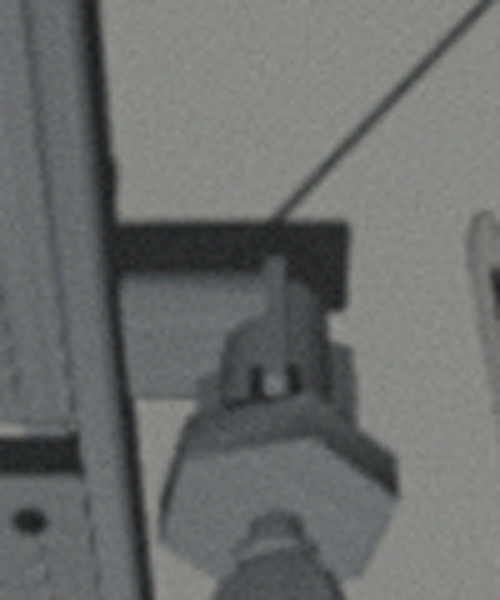

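```bash
cat > nut.py <<'E'
from h import *
from scipy.optimize import least_squares
W=dict(np.load("wc.npz")) if 0 else None
from cell import robot
W=robot.read_camera("wrist")
def fitnut(name,obs,off,f):
    z=np.load(f"pics/{name}.npz");o=dict(tool_pos=z["pos"],tool_rot=z["rot"])
    obs=np.array(obs)/f+off; res=[]
    def hexa(q):
        th=q[0]; c=boss+(.018+.00127*th)*n
        P=[c+.0231*(np.cos(a)*u+np.sin(a)*v) for a in th+np.arange(6)*np.pi/3]
        return projw(W,o,slicer(.5809,-.0042,.2214,P))+q[1:3]
    def r(q):
        h=hexa(q); return np.concatenate([h[np.argmin(np.hypot(*(h-x).T))]-x for x in obs])
    for t0 in(0,.2,.4,.6,.8,1.0):
        s=least_squares(r,[t0,0,0]);res.append((s.cost,*np.round(s.x,2)))
    print(sorted(res)[:4]); q=min(res)[1:];print(np.round((hexa(q)-off)*f))
if __name__=="__main__":
    fitnut("w1",[(520,195),(603,237),(605,315),(447,215),(447,315)],[120,95],4)
    fitnut("w3",[(310,435),(398,492),(162,530),(190,452)],[200,100],5)
E
python3 nut.py
```

```text
[(np.float64(19.988259581680158), np.float64(-0.02), np.float64(-0.2), np.float64(-0.72)), (np.float64(19.98825958168019), np.float64(-0.02), np.float64(-0.2), np.float64(-0.72)), (np.float64(19.988259581681817), np.float64(-0.02), np.float64(-0.2), np.float64(-0.72)), (np.float64(20.1340412368862), np.float64(1.03), np.float64(-0.19), np.float64(-1.61))]
[[526. 197.]
 [441. 233.]
 [444. 303.]
 [522. 338.]
 [602. 307.]
 [609. 237.]]
[(np.float64(2.877485617840347), np.float64(-0.27), np.float64(1.1), np.float64(1.88)), (np.float64(3.0904325292845702), np.float64(0.78), np.float64(1.11), np.float64(0.77)), (np.float64(3.09043252931735), np.float64(0.78), np.float64(1.11), np.float64(0.77)), (np.float64(3.090432529350657), np.float64(0.78), np.float64(1.11), np.float64(0.77))]
[[315. 429.]
 [186. 452.]
 [158. 535.]
 [246. 590.]
 [362. 572.]
 [403. 494.]]
```

step_arm([
  [[0.02,0,0.3],0.12],
  [[0.02,0,0.9],0.24],
  [[0.02,0,1.5],0.24],
  [[0.02,0,1.92],0.24],
  [[0.02,0,1.92],0.24],
  [[0.02,0,1.92],0.24],
], hand=80)

```text
time: 7.22
tool_pos: [0.6128, -0.0988, 0.1596]
tool_rot: [3.141, -0.001, -0.01]
contact_force: [1.0, 0.0, -0.2]
opening: 0.0631
grip_force: 0.0
```

step_arm([
  [[0,0,0],0],
  [[0,0,0],0],
  [[0,0,0],0],
  [[0,0,0],0],
], hand=255, squeeze=45)

```text
time: 7.72
tool_pos: [0.6127, -0.101, 0.1595]
tool_rot: [3.138, -0.002, -0.011]
contact_force: [-0.1, -7.8, 1.0]
opening: 0.0396
grip_force: 44.8
```

```bash
python3 st.py
```

```text
time 7.725
tool_pos [ 0.6127 -0.101   0.1595]
tool_rot [ 3.1376 -0.0019 -0.0108]
contact_force [-0.1457 -7.8438  1.018 ]
torque [-1.243   0.0777 -0.0411]
opening 0.039600738554476766
grip_force 44.84094612169429
q6 1.2978364567136227 eff6 -0.03479480626992881
```

step_arm([
  [[0,0.03,0],-0.08],
  [[0,0.03,0],-0.16],
  [[0,0.03,0],-0.24],
  [[0,0.03,0],-0.32],
  [[0,0.03,0],-0.4],
  [[0,0.03,0],-0.4],
])

```text
time: 8.48
tool_pos: [0.6134, -0.0994, 0.1584]
tool_rot: [-3.141, -0.003, 0.39]
contact_force: [5.0, 4.8, -4.5]
opening: 0.0394
grip_force: 45.2
```

```bash
python3 st.py
```

```text
time 8.475
tool_pos [ 0.6134 -0.0994  0.1584]
tool_rot [-3.1415 -0.0031  0.3901]
contact_force [ 4.9977  4.7904 -4.4507]
torque [ 0.023  -1.1852 -0.4915]
opening 0.03941153712399802
grip_force 45.249824583406735
q6 0.8950492486061088 eff6 -0.8444769121706486
```

View now.

step_arm([
  [[0,0,0],0.03],
  [[0,0,0],0.03],
  [[0,0,-0.6],0.05],
  [[0,0,-1.3],0.17],
  [[-0.3,0,-2.0],0.17],
  [[-0.9,0,-2.2],0.17],
  [[-0.9,0,-2.2],0.17],
  [[-0.9,0,-2.2],0.17],
], hand=60)

```text
time: 9.48
tool_pos: [0.5624, -0.121, 0.2904]
tool_rot: [-3.142, -0.0, 0.22]
contact_force: [0.2, -0.0, 0.1]
opening: 0.07
grip_force: 0.0
```

```bash
python3 look.py w4 200 100 300 220 5
```

```text
9.475 [ 0.56244219 -0.12096199  0.29039788] [-3.14157480e+00 -1.14914225e-04  2.19531909e-01] [-3.45072484e-01  4.06367859e-01  1.29734761e+00  7.72493587e-05
  1.43778965e+00  1.00618169e+00]
[[244.64100989 144.38022433]
 [244.14602915 159.77384843]
 [222.04294976 183.7713256 ]]
```

View pics/w4c.png

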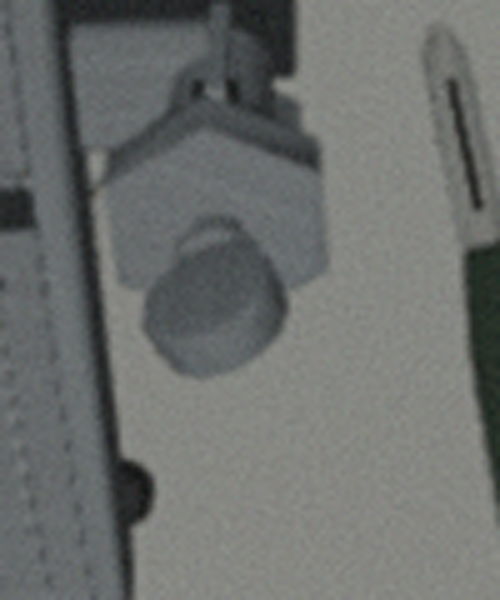

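step_arm([
  [[0.4,-0.1,0.1],0.18],
  [[0.66,-0.18,0.4],0.36],
  [[0.66,-0.18,0.6],0.54],
  [[0.66,-0.18,0.6],0.72],
  [[0.66,-0.18,0.6],0.785],
  [[0.66,-0.18,1.0],0.785],
  [[0.66,-0.18,1.4],0.785],
  [[0.66,-0.18,1.6],0.785],
  [[0.66,-0.18,1.7],0.785],
  [[0.66,-0.18,1.7],0.785],
], hand=178, squeeze=12)

```text
time: 10.78
tool_pos: [0.5985, -0.1038, 0.1898]
tool_rot: [3.138, -0.002, -0.565]
contact_force: [-5.6, -9.2, 7.6]
opening: 0.0279
grip_force: 5.0
```

```bash
python3 st.py
```

```text
time 10.775
tool_pos [ 0.5985 -0.1038  0.1898]
tool_rot [ 3.1377 -0.0024 -0.5649]
contact_force [-5.6128 -9.2423  7.5509]
torque [-1.3873  1.0903  0.0065]
opening 0.02786729722229717
grip_force 5.027184449136257
q6 1.8416262266374017 eff6 0.017717251321300864
```

step_arm([
  [[0,0.03,-0.03],0],
  [[0,0.04,-0.03],0],
  [[0,0.04,-0.03],0],
  [[0,0.04,-0.03],0],
  [[0,0.04,-0.03],0],
], hand=255, squeeze=12)

```text
time: 11.4
tool_pos: [0.5971, -0.1053, 0.19]
tool_rot: [3.138, 0.0, -0.565]
contact_force: [-4.7, -5.7, 4.3]
opening: 0.0239
grip_force: 11.5
```

```bash
python3 st.py
```

```text
time 11.4
tool_pos [ 0.5971 -0.1053  0.19  ]
tool_rot [ 3.1382  0.0001 -0.5652]
contact_force [-4.6851 -5.7439  4.3297]
torque [-0.9846  0.6628 -0.0537]
opening 0.023866972456620412
grip_force 11.49511780313901
q6 1.8378525118059479 eff6 -0.029869205318391323
```

step_arm([
  [[0,0.02,0],-0.1],
  [[0,0.02,0],-0.2],
  [[0,0.02,0],-0.3],
  [[0,0,0],-0.4],
  [[0,0,0],-0.5],
  [[0,0,0],-0.6],
  [[0,0,0],-0.6],
], squeeze=25)

```text
time: 12.28
tool_pos: [0.5976, -0.1045, 0.1905]
tool_rot: [3.14, 0.0, 0.036]
contact_force: [-2.8, -3.3, 5.5]
opening: 0.0197
grip_force: 24.3
```

```bash
python3 st.py
```

```text
time 12.275
tool_pos [ 0.5976 -0.1045  0.1905]
tool_rot [3.1399 0.0003 0.0362]
contact_force [-2.8113 -3.2953  5.5078]
torque [-0.5583  0.4396 -0.0569]
opening 0.01970050159379788
grip_force 24.28579439409077
q6 1.236777036810365 eff6 -0.4770423285663128
```

step_arm([
  [[0,0,0],0],
  [[0,0,0],0],
  [[0,0,0],0.15],
  [[0,0,0],0.3],
  [[0,0,0],0.3],
], hand=175)

```text
time: 12.9
tool_pos: [0.5974, -0.1034, 0.1897]
tool_rot: [-3.141, 0.001, -0.264]
contact_force: [-0.0, 0.9, 0.6]
opening: 0.0288
grip_force: 0.0
```

step_arm([
  [[0,0,0],0],
  [[0,0,0],0],
  [[0,0,0],0],
  [[0,0,0],0],
], hand=255, squeeze=25)

```text
time: 13.4
tool_pos: [0.5984, -0.1049, 0.192]
tool_rot: [3.14, -0.004, -0.263]
contact_force: [0.6, -3.6, 8.1]
opening: 0.0115
grip_force: 24.4
```

```bash
python3 st.py
```

```text
time 13.4
tool_pos [ 0.5984 -0.1049  0.192 ]
tool_rot [ 3.1404 -0.0042 -0.2635]
contact_force [ 0.5579 -3.6221  8.0669]
torque [-0.2336  0.0509  0.3218]
opening 0.011452943912914772
grip_force 24.36198503477499
q6 1.535489231917333 eff6 0.3200347814708948
```

step_arm([
  [[0,0,0],-0.1],
  [[0,0,0],-0.2],
  [[0,0,0],-0.3],
  [[0,0,-0.01],-0.4],
  [[0,0,-0.01],-0.5],
  [[0,0,-0.01],-0.6],
  [[0,0,-0.01],-0.7],
  [[0,0,-0.01],-0.7],
])

```text
time: 14.4
tool_pos: [0.5983, -0.1034, 0.1922]
tool_rot: [3.14, -0.003, 0.437]
contact_force: [0.7, 2.2, 5.7]
opening: 0.0102
grip_force: 25.7
```

```bash
python3 st.py
```

```text
time 14.4
tool_pos [ 0.5983 -0.1034  0.1922]
tool_rot [ 3.1402 -0.0031  0.4369]
contact_force [0.6917 2.242  5.7429]
torque [ 0.0731 -0.3678 -0.0966]
opening 0.010171143217872653
grip_force 25.684815200597768
q6 0.8358029778905571 eff6 -0.5932245030999184
```

step_arm([
  [[0,0,0],-0.1],
  [[0,0,0],-0.2],
  [[0,0,0],-0.3],
  [[0,0,0],-0.3],
])

```text
time: 14.9
tool_pos: [0.598, -0.1024, 0.192]
tool_rot: [3.141, -0.003, 0.737]
contact_force: [-0.7, 6.4, 7.3]
opening: 0.0116
grip_force: 26.9
```

```bash
python3 st.py
```

```text
time 14.9
tool_pos [ 0.598  -0.1024  0.192 ]
tool_rot [ 3.1413 -0.003   0.7369]
contact_force [-0.7322  6.4494  7.2602]
torque [ 0.6225 -0.2881 -0.2919]
opening 0.011607554476709627
grip_force 26.907830061390996
q6 0.5360528248981762 eff6 -0.6676384806632996
```

step_arm([
  [[0,0,0],-0.07],
  [[0,0,0],-0.14],
  [[0,0,0],-0.2],
  [[0,0,0],-0.2],
])

```text
time: 15.4
tool_pos: [0.5976, -0.1017, 0.1918]
tool_rot: [-3.141, -0.003, 0.937]
contact_force: [-1.0, 8.0, 6.4]
opening: 0.013
grip_force: 27.6
```

```bash
python3 st.py
```

```text
time 15.4
tool_pos [ 0.5976 -0.1017  0.1918]
tool_rot [-3.141  -0.0032  0.9366]
contact_force [-0.9659  8.0236  6.4322]
torque [ 1.0303 -0.1768 -0.2596]
opening 0.0130057339978809
grip_force 27.563497637602268
q6 0.3365278379718801 eff6 -0.5533079244196415
```

step_arm([
  [[0.02,-0.01,0],-0.07],
  [[0.02,-0.01,0],-0.14],
  [[0.02,-0.01,0],-0.2],
  [[0.02,-0.01,0],-0.2],
])

```text
time: 15.9
tool_pos: [0.597, -0.1006, 0.1917]
tool_rot: [-3.14, -0.002, 1.137]
contact_force: [-4.4, 7.5, 6.9]
opening: 0.0138
grip_force: 27.5
```

```bash
python3 st.py
```

```text
time 15.9
tool_pos [ 0.597  -0.1006  0.1917]
tool_rot [-3.1398 -0.0023  1.1365]
contact_force [-4.3912  7.4501  6.9443]
torque [ 0.9012  0.3231 -0.2504]
opening 0.013821571216757202
grip_force 27.544089298462495
q6 0.13869220491090337 eff6 -0.5227337591350079
```

step_arm([
  [[0.01,-0.03,0],-0.07],
  [[0.01,-0.03,0],-0.14],
  [[0.01,-0.03,0],-0.2],
  [[0.01,-0.03,0],-0.2],
])

```text
time: 16.4
tool_pos: [0.5961, -0.1003, 0.1918]
tool_rot: [3.141, -0.001, 1.336]
contact_force: [-2.7, 4.4, 5.8]
opening: 0.0149
grip_force: 27.5
```

```bash
python3 st.py
```

```text
time 16.4
tool_pos [ 0.5961 -0.1003  0.1918]
tool_rot [ 3.1413 -0.0014  1.3357]
contact_force [-2.7402  4.3543  5.7677]
torque [ 0.3885  0.1248 -0.5263]
opening 0.014946314035517699
grip_force 27.478782786929514
q6 -0.05945708770979025 eff6 -0.7833950780332088
```

step_arm([
  [[0,0,0],-0.05],
  [[0,0,0],-0.1],
  [[0,0,0],-0.1],
], squeeze=30)

```text
time: 16.77
tool_pos: [0.5961, -0.0997, 0.1919]
tool_rot: [3.141, -0.002, 1.436]
contact_force: [-3.6, 5.3, 6.8]
opening: 0.0157
grip_force: 33.2
```

```bash
python3 st.py
```

```text
time 16.775
tool_pos [ 0.5961 -0.0997  0.1919]
tool_rot [ 3.1412 -0.0025  1.4356]
contact_force [-3.5814  5.3385  6.7591]
torque [ 0.7633  0.0853 -0.6453]
opening 0.015670359180907235
grip_force 33.16318694494839
q6 -0.1592690230848198 eff6 -0.789374727755785
```

step_arm([
  [[0,0,0],-0.05],
  [[0,0,0],-0.1],
  [[0,0,0],-0.15],
  [[0,0,0],-0.15],
], squeeze=40)

```text
time: 17.27
tool_pos: [0.5961, -0.099, 0.1922]
tool_rot: [3.141, -0.004, 1.585]
contact_force: [-4.0, 8.3, 7.9]
opening: 0.0157
grip_force: 45.0
```

```bash
python3 st.py
```

```text
time 17.275
tool_pos [ 0.5961 -0.099   0.1922]
tool_rot [ 3.1408 -0.0035  1.5854]
contact_force [-3.9586  8.2965  7.9056]
torque [ 1.2369  0.1132 -0.7039]
opening 0.0156877856025736
grip_force 44.99664902337827
q6 -0.309001202248496 eff6 -0.9421897307038307
```

step_arm([
  [[0,0,0],0],
  [[0,0,0],0],
  [[0,0,-0.4],0.0],
  [[-0.05,-0.27,-0.88],0.18],
  [[-0.05,-0.27,-0.88],0.36],
  [[-0.05,-0.27,-0.88],0.54],
  [[-0.05,-0.27,-0.88],0.72],
  [[-0.05,-0.27,-0.88],0.9],
  [[-0.05,-0.27,-0.88],1.08],
  [[-0.05,-0.27,-0.88],1.26],
], hand=165)

```text
time: 18.52
tool_pos: [0.5801, -0.1047, 0.2436]
tool_rot: [3.141, 0.0, 0.319]
contact_force: [-0.2, -0.0, -0.3]
opening: 0.0324
grip_force: 0.0
```

step_arm([
  [[0,0,0],0.1],
  [[0,0,0],0.1],
  [[0,0,0],0.1],
], hand=60)

```text
time: 18.9
tool_pos: [0.5801, -0.1045, 0.2436]
tool_rot: [3.141, 0.0, 0.227]
contact_force: [-1.0, -0.1, 0.3]
opening: 0.0576
grip_force: 0.0
```

```bash
cat > ov.py <<'E'
import sys
from h import *
from cell import robot
def run(name,angs,k,half=38,f=5):
    o=robot.observe();W=robot.read_camera("wrist");im=W["pixels"][:,:,::-1].copy()
    cv2.imwrite(f"pics/{name}.png",im);np.savez(f"pics/{name}.npz",pos=o["tool_pos"],rot=o["tool_rot"])
    print(o["tool_pos"],o["tool_rot"])
    c=boss+k*n; w=lambda P:slicer(.5809,-.0042,.2214,P)
    q=projw(W,o,w(c))[0];print("head px",q)
    x0,y0=np.round(q).astype(int)-half; tiles=[]
    base=np.clip(cv2.resize(im[y0:y0+2*half,x0:x0+2*half],(260,260),interpolation=cv2.INTER_CUBIC).astype(float)*1.5,0,255).astype(np.uint8); s=260/(2*half)
    t=np.linspace(0,2*np.pi,60)
    for a in angs:
        b=base.copy()
        if a is not None:
            N=np.cos(np.radians(a))*v-np.sin(np.radians(a))*u; e=np.cross(N,n)
            for sg,col in((-1,(0,0,255)),(1,(0,255,0))):
                # viewed: CCW about n from v goes to -u
                P=c+sg*.005*N+.0125*(np.cos(t)[:,None]*n+np.sin(t)[:,None]*e)
                cv2.polylines(b,[np.round((projw(W,o,w(P))-[x0,y0]+.5)*s).astype(np.int32)],True,col,1)
            cv2.putText(b,str(a),(5,20),0,.6,(0,255,255),1)
        tiles.append(b)
    cv2.imwrite(f"pics/{name}m.png",np.vstack([np.hstack(tiles[:3]),np.hstack(tiles[3:6])]))
E
python3 -c "
from ov import run
run('w5',[None,35,50,65,80,95],.0425)"
```

```text
[ 0.58008182 -0.104535    0.24361266] [3.14138227e+00 2.01546161e-05 2.26881578e-01]
head px [256.59632044 199.47762583]
```

View pics/w5m.png

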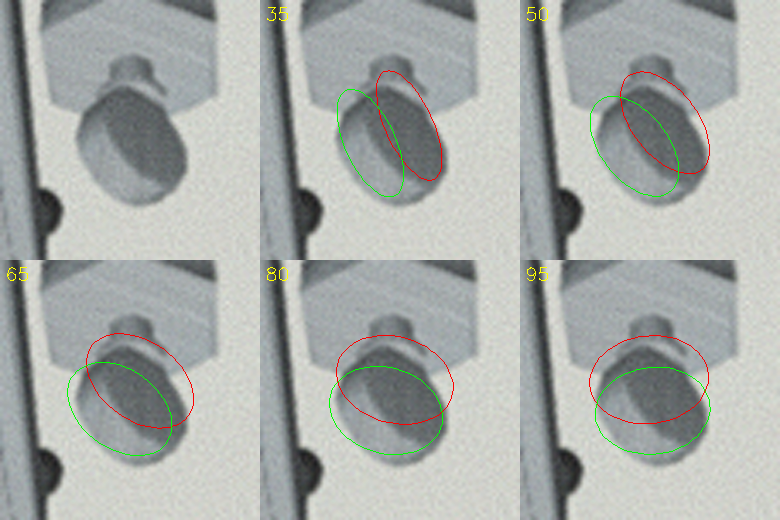

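```bash
cat > head.py <<'E'
from h import *
from cell import robot
W=robot.read_camera("wrist")
def head(name,k,half=22):
    z=np.load(f"pics/{name}.npz");o=dict(tool_pos=z["pos"],tool_rot=z["rot"])
    g=cv2.GaussianBlur(cv2.imread(f"pics/{name}.png",0),(3,3),0)
    c=boss+k*n; w=lambda P:slicer(.5809,-.0042,.2214,P); q=projw(W,o,w(c))[0]
    x0,y0=np.round(q).astype(int)-half; t=g[y0:y0+2*half,x0:x0+2*half]
    vals=np.sort(t[half-4:half+8,half-6:half+8].ravel()).astype(float)
    lo,hi=np.percentile(vals,[15,90]); m=(t<(lo+hi)/2).astype(np.uint8)
    m=cv2.morphologyEx(m,cv2.MORPH_OPEN,np.ones((3,3)))
    nn,lab,st,cen=cv2.connectedComponentsWithStats(m)
    i=1+np.argmin([np.hypot(*(cc-half-1)) for cc in cen[1:]])
    pts=np.argwhere(lab==i)[:,::-1]; C=np.cov(pts.T); e,V=np.linalg.eigh(C)
    ang=np.degrees(np.arctan2(V[1,1],V[0,1]))%180; print(name,lo,hi,"area",len(pts),"cen",cen[i]-half,"angle",ang,"ratio",np.sqrt(e[0]/e[1]))
    tt=np.linspace(0,2*np.pi,90); out=[]
    for a in range(-90,90,5):
        N=np.cos(np.radians(a))*v-np.sin(np.radians(a))*u; ee=np.cross(N,n); sg=1 if N@u>0 else -1
        P=c+sg*.005*N+.0125*(np.cos(tt)[:,None]*n+np.sin(tt)[:,None]*ee)
        (cx,cy),(a1,a2),an=cv2.fitEllipse(projw(W,o,w(P)).astype(np.float32)); an=(an+90)%180 if a2>a1 else an
        d=(an-ang+90)%180-90
        out.append((a,round(an),round(min(a1,a2)/max(a1,a2),2)))
    print([x for x in out if abs((x[1]-ang+90)%180-90)<22])
head("w5",.0425);head("w1",.0397);head("w4",.0397)
E
python3 head.py; python3 st.py | head -3
```

```text
w5 66.0 80.30000000000001 area 394 cen [3.04822335 0.09137056] angle 49.11387088893026 ratio 0.48509995740563366
[(30, 69, 0.34), (35, 65, 0.4), (40, 61, 0.45), (45, 57, 0.5), (50, 52, 0.55), (55, 47, 0.59), (60, 42, 0.63), (65, 36, 0.66), (70, 30, 0.69)]
w1 77.0 90.0 area 326 cen [-0.56441718 -2.90797546] angle 153.8791283903217 ratio 0.7131178533277355
[(-85, 173, 0.69), (-80, 166, 0.68), (-75, 160, 0.66), (-70, 153, 0.64), (-65, 147, 0.62), (-60, 141, 0.59), (-55, 136, 0.56)]
w4 80.0 94.0 area 359 cen [ 1.13649025 -0.93314763] angle 167.40250478281948 ratio 0.6238112759588088
[(-90, 178, 0.63), (-85, 171, 0.63), (-80, 165, 0.61), (-75, 159, 0.6), (-70, 153, 0.58), (-65, 147, 0.55), (85, 4, 0.63)]
time 19.0
tool_pos [ 0.5801 -0.1045  0.2437]
tool_rot [3.1415 0.     0.2261]
```

step_arm([
  [[0.28,0.01,0.1],-0.18],
  [[0.28,0.01,0.1],-0.36],
  [[0.28,0.01,0.1],-0.54],
  [[0.28,0.01,0.1],-0.72],
  [[0.28,0.01,0.1],-0.79],
  [[0.28,0.01,0.5],-0.79],
  [[0.28,0.01,0.87],-0.79],
  [[0.28,0.01,0.87],-0.79],
  [[0.28,0.01,0.87],-0.79],
], hand=170)

```text
time: 20.12
tool_pos: [0.597, -0.1014, 0.1924]
tool_rot: [3.14, -0.0, 1.015]
contact_force: [0.5, -0.9, 0.9]
opening: 0.0308
grip_force: 0.0
```

step_arm([
  [[0,0,0],0],
  [[0,0,0],0],
  [[0,0,0],0],
  [[0,0,0],0],
], hand=255, squeeze=35)

```text
time: 20.62
tool_pos: [0.5958, -0.1009, 0.1927]
tool_rot: [-3.141, 0.0, 1.015]
contact_force: [-6.3, 2.4, 5.8]
opening: 0.0133
grip_force: 32.5
```

```bash
python3 st.py
```

```text
time 20.625
tool_pos [ 0.5958 -0.1009  0.1927]
tool_rot [-3.1408  0.0002  1.0149]
contact_force [-6.2896  2.4291  5.7554]
torque [ 0.1886  0.7    -0.1209]
opening 0.013323445893923737
grip_force 32.53781162202358
q6 0.2614897211256388 eff6 -0.13146559707820415
```

step_arm([
  [[0,-0.02,0],-0.06],
  [[0,-0.02,0],-0.12],
  [[0,-0.02,0],-0.12],
  [[0,-0.02,0],-0.12],
])

```text
time: 21.12
tool_pos: [0.5955, -0.1009, 0.1927]
tool_rot: [3.14, 0.0, 1.133]
contact_force: [-3.6, -0.1, 6.8]
opening: 0.0131
grip_force: 33.6
```

```bash
python3 st.py
```

```text
time 21.125
tool_pos [ 0.5955 -0.1009  0.1927]
tool_rot [3.1404 0.0003 1.1329]
contact_force [-3.57   -0.0869  6.8096]
torque [-0.3213  0.3888 -0.4265]
opening 0.01308136604452656
grip_force 33.59372268430889
q6 0.14365647888637217 eff6 -0.4386484622955322
```

step_arm([
  [[0,0,0],-0.06],
  [[0,0,0],-0.12],
  [[0,0,0],-0.12],
])

```text
time: 21.5
tool_pos: [0.5957, -0.1006, 0.1929]
tool_rot: [3.14, -0.0, 1.253]
contact_force: [-3.0, 1.1, 6.7]
opening: 0.0136
grip_force: 35.3
```

```bash
python3 st.py
```

```text
time 21.5
tool_pos [ 0.5957 -0.1006  0.1929]
tool_rot [ 3.1399 -0.0002  1.2533]
contact_force [-3.0432  1.0852  6.6678]
torque [-0.0883  0.2258 -0.651 ]
opening 0.013587331483645923
grip_force 35.33163975351272
q6 0.023287662855112436 eff6 -0.8666385523974895
```

step_arm([
  [[0,0,0],-0.07],
  [[0,0,0],-0.14],
  [[0,0,0],-0.14],
  [[0,0,0],-0.14],
], squeeze=50)

```text
time: 22.0
tool_pos: [0.5961, -0.0999, 0.1933]
tool_rot: [3.139, -0.001, 1.393]
contact_force: [-2.7, 3.9, 7.8]
opening: 0.0135
grip_force: 52.0
```

```bash
python3 st.py
```

```text
time 22.0
tool_pos [ 0.5961 -0.0999  0.1933]
tool_rot [ 3.139  -0.0013  1.3925]
contact_force [-2.7262  3.9292  7.8257]
torque [ 0.4601  0.0412 -0.7255]
opening 0.01352653118379109
grip_force 51.99701606943563
q6 -0.11584764777269255 eff6 -0.7263950631022453
```

step_arm([
  [[0,0,0],0],
  [[0,0,0],0],
  [[0,0,-0.4],0.0],
  [[-0.1,-0.26,-0.85],0.18],
  [[-0.1,-0.26,-0.85],0.36],
  [[-0.1,-0.26,-0.85],0.54],
  [[-0.1,-0.26,-0.85],0.72],
  [[-0.1,-0.26,-0.85],0.9],
  [[-0.1,-0.26,-0.85],1.08],
  [[-0.1,-0.26,-0.85],1.17],
], hand=160)

```text
time: 23.25
tool_pos: [0.5793, -0.1041, 0.2424]
tool_rot: [3.141, -0.0, 0.22]
contact_force: [-0.9, 0.5, -0.2]
opening: 0.0345
grip_force: 0.0
```

```bash
sed -i '/^head("w5"/d' head.py
cat > hl.py <<'E'
import sys
from h import *
from cell import robot
from head import head
name=sys.argv[1]
o=robot.observe();W=robot.read_camera("wrist");cv2.imwrite(f"pics/{name}.png",W["pixels"][:,:,::-1]);np.savez(f"pics/{name}.npz",pos=o["tool_pos"],rot=o["tool_rot"])
print(o["tool_pos"],o["tool_rot"],o["opening"]);head(name,float(sys.argv[2]))
E
python3 hl.py w6 .0425
```

```text
[ 0.57932543 -0.10407803  0.24240597] [ 3.14105728e+00 -2.48702043e-04  2.17399881e-01] 0.03405843999895149
w6 66.0 87.30000000000001 area 429 cen [3.52214452 0.01631702] angle 47.50162814504125 ratio 0.4953093796840396
[(30, 69, 0.34), (35, 65, 0.4), (40, 61, 0.45), (45, 56, 0.5), (50, 52, 0.55), (55, 47, 0.59), (60, 41, 0.63), (65, 35, 0.66), (70, 29, 0.68)]
```

step_arm([
  [[0.28,0.01,0.1],-0.18],
  [[0.28,0.01,0.1],-0.36],
  [[0.28,0.01,0.1],-0.54],
  [[0.28,0.01,0.1],-0.72],
  [[0.28,0.01,0.1],-0.8],
  [[0.28,0.01,0.5],-0.8],
  [[0.28,0.01,0.84],-0.8],
  [[0.28,0.01,0.84],-0.8],
  [[0.28,0.01,0.84],-0.8],
], hand=170)

```text
time: 24.48
tool_pos: [0.5961, -0.1008, 0.1929]
tool_rot: [3.14, -0.0, 1.025]
contact_force: [0.1, -0.0, -0.1]
opening: 0.0304
grip_force: 0.0
```

step_arm([
  [[0,0,0],0],
  [[0,0,0],0],
  [[0,0,0],0],
  [[0,0,0],0],
  [[0,0,0],0.1],
  [[0,0,0],0.2],
  [[0,0,0],0.3],
  [[0,0,0],0.4],
  [[0,0,0],0.5],
  [[0,0,0],0.6],
], hand=255, squeeze=30)

```text
time: 25.72
tool_pos: [0.5969, -0.1019, 0.1936]
tool_rot: [3.137, -0.003, 0.421]
contact_force: [-0.3, -3.3, 3.9]
opening: 0.0103
grip_force: 29.2
```

```bash
python3 st.py
```

```text
time 25.725
tool_pos [ 0.5969 -0.1019  0.1936]
tool_rot [ 3.1371 -0.0028  0.4214]
contact_force [-0.303  -3.2955  3.9132]
torque [-0.7559 -0.323   0.0444]
opening 0.010257056126510636
grip_force 29.181238766759634
q6 0.8551078225027788 eff6 -1.0256128013134003
```

step_arm([
  [[0,0,0.01],0.1],
  [[0,0,0.01],0.2],
  [[0,0,0.01],0.3],
  [[0,0,0.02],0.4],
  [[0,0,0.02],0.5],
  [[0,0,0.02],0.6],
  [[0,0,0.02],0.7],
  [[0,0,0.02],0.8],
  [[0,0,0.02],0.86],
  [[0,0,0.02],0.86],
])

```text
time: 26.98
tool_pos: [0.5974, -0.1035, 0.1917]
tool_rot: [3.139, -0.007, -0.436]
contact_force: [3.1, -8.6, 0.5]
opening: 0.012
grip_force: 32.1
```

```bash
python3 st.py
```

```text
time 26.975
tool_pos [ 0.5974 -0.1035  0.1917]
tool_rot [ 3.1392 -0.0067 -0.4362]
contact_force [ 3.131  -8.5773  0.4726]
torque [-1.0672 -0.7315  0.3102]
opening 0.011956990395160762
grip_force 32.12381967692636
q6 1.711951781182363 eff6 0.5800808966159821
```

step_arm([
  [[0,0,0],0],
  [[0,0,0],0],
  [[0,0,-0.4],0.0],
  [[-0.2,0.1,-0.85],-0.18],
  [[-0.3,0.2,-0.85],-0.36],
  [[-0.3,0.2,-0.85],-0.54],
  [[-0.3,0.2,-0.85],-0.65],
  [[-0.3,0.2,-0.85],-0.65],
], hand=160)

```text
time: 27.98
tool_pos: [0.5743, -0.1036, 0.2419]
tool_rot: [-3.141, -0.0, 0.214]
contact_force: [0.2, -0.1, -0.6]
opening: 0.0347
grip_force: 0.0
```

```bash
python3 hl.py w7 .0405
```

```text
[ 0.57430658 -0.10367155  0.24182956] [-3.14149056e+00 -1.10914928e-04  2.12684209e-01] 0.03445783049999683
w7 72.0 105.30000000000001 area 496 cen [-0.46975806 -1.98387097] angle 121.43156010599021 ratio 0.4784410930322422
[(-60, 140, 0.62), (-55, 134, 0.59), (-50, 129, 0.55), (-45, 124, 0.51), (-40, 120, 0.46), (-35, 115, 0.41), (-30, 111, 0.36), (-25, 107, 0.3), (-20, 104, 0.24), (-15, 100, 0.18)]
```

step_arm([
  [[0.2,0.02,-0.2],-0.07],
  [[0.64,0.076,-0.2],-0.13],
  [[0.64,0.076,-0.2],-0.13],
  [[0.64,0.076,0.3],-0.13],
  [[0.64,0.076,0.9],-0.13],
  [[0.64,0.076,1.3],-0.13],
  [[0.64,0.076,1.38],-0.13],
  [[0.64,0.076,1.38],-0.13],
], hand=80)

```text
time: 29.08
tool_pos: [0.6127, -0.1003, 0.1596]
tool_rot: [3.141, -0.0, 0.344]
contact_force: [-0.4, -0.3, 0.1]
opening: 0.0633
grip_force: 0.0
```

step_arm([
  [[0,0,0],0],
  [[0,0,0],0],
  [[0,0,0],0],
  [[0,0,0],0],
], hand=255, squeeze=45)

```text
time: 29.58
tool_pos: [0.6127, -0.0995, 0.1597]
tool_rot: [-3.141, -0.001, 0.345]
contact_force: [-1.5, 3.9, 4.8]
opening: 0.0394
grip_force: 45.0
```

```bash
python3 st.py
```

```text
time 29.575
tool_pos [ 0.6127 -0.0995  0.1597]
tool_rot [-3.1408 -0.0006  0.3447]
contact_force [-1.5265  3.8801  4.764 ]
torque [ 0.7499  0.4083 -0.1601]
opening 0.039356125357313566
grip_force 44.964359671976126
q6 0.9408722354019066 eff6 -0.17133202403783798
```

step_arm([
  [[0,0,0],0.09],
  [[0,0,0],0.18],
  [[0,0,0],0.27],
  [[0,0,0],0.36],
  [[0,0,0],0.45],
  [[0,0,0],0.54],
  [[0,0,0],0.63],
  [[0,0,0],0.7],
  [[0,0,0],0.7],
])

```text
time: 30.7
tool_pos: [0.6134, -0.1024, 0.1589]
tool_rot: [3.139, -0.003, -0.356]
contact_force: [1.7, -7.6, -3.3]
opening: 0.039
grip_force: 45.2
```

```bash
python3 st.py
```

```text
time 30.7
tool_pos [ 0.6134 -0.1024  0.1589]
tool_rot [ 3.1387 -0.0029 -0.3558]
contact_force [ 1.7162 -7.6149 -3.2818]
torque [-0.6699 -0.4459  0.3073]
opening 0.03897815889742259
grip_force 45.19403149082791
q6 1.6406809414211718 eff6 0.6414640322327614
```

step_arm([
  [[0,0,0],0],
  [[0,0,-0.02],0],
  [[0,0,-0.02],-0.16],
  [[0,0,-0.02],-0.32],
  [[0,0,-0.02],-0.48],
  [[0,0,-0.02],-0.64],
  [[0,0,-0.02],-0.8],
  [[0,0,0],-0.95],
  [[0,0,0.02],-0.95],
  [[0,0,0.02],-0.95],
], hand=80)

```text
time: 31.95
tool_pos: [0.6127, -0.1001, 0.1578]
tool_rot: [-3.142, 0.0, 0.592]
contact_force: [-0.1, 0.4, 0.0]
opening: 0.0628
grip_force: 0.0
```

step_arm([
  [[0,0,0],0],
  [[0,0,0],0],
  [[0,0,0],0],
  [[0,0,0],0],
], hand=255, squeeze=45)

```text
time: 32.45
tool_pos: [0.6117, -0.0984, 0.1577]
tool_rot: [-3.138, 0.001, 0.595]
contact_force: [-3.3, 5.7, 3.3]
opening: 0.0418
grip_force: 45.6
```

```bash
python3 st.py
```

```text
time 32.45
tool_pos [ 0.6117 -0.0984  0.1577]
tool_rot [-3.1377  0.0008  0.5951]
contact_force [-3.2669  5.7069  3.3018]
torque [0.9643 0.6235 0.0974]
opening 0.04175310350430208
grip_force 45.60617473389357
q6 0.6909411704384684 eff6 0.1381824491545558
```

step_arm([
  [[0,0,0],0.08],
  [[0,0,0],0.16],
  [[0,0,0],0.24],
  [[0,0,0],0.3],
  [[0,0,0],0.3],
])

```text
time: 33.08
tool_pos: [0.6121, -0.0993, 0.1578]
tool_rot: [-3.14, 0.001, 0.296]
contact_force: [-2.8, 3.3, 2.3]
opening: 0.0418
grip_force: 45.0
```

```bash
python3 st.py
```

```text
time 33.075
tool_pos [ 0.6121 -0.0993  0.1578]
tool_rot [-3.1396  0.0011  0.2958]
contact_force [-2.8187  3.2725  2.2582]
torque [1.4444 0.566  0.6334]
opening 0.04182343636193454
grip_force 45.00092767411843
q6 0.9896647617775339 eff6 0.9737933054566383
```

step_arm([
  [[0,0,0],0.05],
  [[0,0,0],0.1],
  [[0,0,0],0.1],
], squeeze=55)

```text
time: 33.45
tool_pos: [0.6122, -0.0995, 0.1578]
tool_rot: [-3.14, 0.001, 0.197]
contact_force: [-3.6, 2.8, 1.4]
opening: 0.0417
grip_force: 55.0
```

```bash
python3 st.py
```

```text
time 33.45
tool_pos [ 0.6122 -0.0995  0.1578]
tool_rot [-3.1401  0.001   0.1967]
contact_force [-3.5675  2.8252  1.3546]
torque [1.8241 0.5359 0.8829]
opening 0.041746341843761574
grip_force 55.00061697635829
q6 1.0886412707755264 eff6 1.1465249955654144
```

step_arm([
  [[0,0,0],0.05],
  [[0,0,0],0.1],
  [[0,0,0],0.1],
], squeeze=58)

```text
time: 33.83
tool_pos: [0.6126, -0.1002, 0.1575]
tool_rot: [-3.141, 0.001, 0.096]
contact_force: [-2.8, 1.2, -2.0]
opening: 0.042
grip_force: 58.0
```

```bash
python3 st.py
```

```text
time 33.825
tool_pos [ 0.6126 -0.1002  0.1575]
tool_rot [-3.1415  0.0007  0.0964]
contact_force [-2.8228  1.159  -1.9949]
torque [0.9277 0.2551 0.4529]
opening 0.04200043318681132
grip_force 57.99331945774611
q6 1.189006957087949 eff6 0.7423912547528744
```

step_arm([
  [[0,0,0],0],
  [[0,0,0],-0.1],
  [[0,0,0],-0.15],
  [[0,0,0],-0.15],
], hand=110)

```text
time: 34.33
tool_pos: [0.6133, -0.1008, 0.1584]
tool_rot: [3.14, -0.001, 0.245]
contact_force: [-0.3, 0.4, -0.4]
opening: 0.0521
grip_force: 0.0
```

step_arm([
  [[0,0,0],0],
  [[0,0,0],0],
  [[0,0,0],0],
], hand=255, squeeze=15)

```text
time: 34.7
tool_pos: [0.6128, -0.0997, 0.1581]
tool_rot: [-3.141, -0.0, 0.245]
contact_force: [-1.1, 3.9, 1.4]
opening: 0.0419
grip_force: 15.0
```

```bash
python3 st.py
```

```text
time 34.7
tool_pos [ 0.6128 -0.0997  0.1581]
tool_rot [-3.1412 -0.0004  0.2449]
contact_force [-1.1044  3.9037  1.3874]
torque [0.5569 0.0562 0.0287]
opening 0.041890103303682105
grip_force 15.000212442828342
q6 1.0408103769539307 eff6 0.06166364997625351
```

step_arm([
  [[0,0,0],0],
  [[0,0,0],0],
  [[0,0,-0.6],0.0],
  [[0,0,-1.3],0.03],
  [[-0.5,0.0,-1.6],0.03],
  [[-0.55,0,-1.45],0.03],
  [[-0.55,0,-1.45],0.03],
  [[-0.55,0,-1.45],0.03],
], hand=80)

```text
time: 35.7
tool_pos: [0.5809, -0.108, 0.2437]
tool_rot: [-3.141, 0.002, 0.215]
contact_force: [-0.5, -0.5, -0.6]
opening: 0.0629
grip_force: 0.0
```

```bash
python3 hl.py w8 .0405
cat > nutg.py <<'E'
import sys
from h import *
from cell import robot
W=robot.read_camera("wrist")
def nutang(name):
    z=np.load(f"pics/{name}.npz");o=dict(tool_pos=z["pos"],tool_rot=z["rot"])
    g=cv2.GaussianBlur(cv2.imread(f"pics/{name}.png",0).astype(np.float32),(0,0),1)
    gx=cv2.Sobel(g,cv2.CV_32F,1,0);gy=cv2.Sobel(g,cv2.CV_32F,0,1)
    best=[]
    for a in np.arange(0,1.05,.05):
        c=boss+(.018+.00127*a)*n
        P=np.array([c+.0231*(np.cos(t)*u+np.sin(t)*v) for t in a+np.arange(7)*np.pi/3])
        seg=[];
        for i in range(6):
            s=np.linspace(.08,.92,20)[:,None];seg.append(P[i]*(1-s)+P[i+1]*s)
        q=projw(W,o,slicer(.5809,-.0042,.2214,np.vstack(seg))).reshape(6,20,2)
        d=q[:,-1]-q[:,0];d/=np.linalg.norm(d,axis=1)[:,None];nn=np.c_[-d[:,1],d[:,0]]
        m=(-1)
        r=[]
        for dx in np.arange(-4,4.1,.5):
            for dy in np.arange(-4,4.1,.5):
                X=(q[...,0]+dx).astype(np.float32);Y=(q[...,1]+dy).astype(np.float32)
                G=np.abs(cv2.remap(gx,X,Y,1)*nn[:,:1]+cv2.remap(gy,X,Y,1)*nn[:,1:])
                keep=[i for i in range(6) if (P[i]+P[i+1]-2*c)@u>-.012]
                r.append((float(np.minimum(G[keep],60).mean()),dx,dy))
        best.append((*max(r),round(a,2)))
    best.sort(reverse=True);print(name,[(round(b[0],1),b[1],b[2],b[3]) for b in best[:5]])
for x in sys.argv[1:]:nutang(x)
E
python3 nutg.py w1 w3 w4 w5 w7 w8
```

```text
[ 0.58094185 -0.10805951  0.24390394] [-3.14093370e+00  1.24851443e-03  2.14927399e-01] 0.06280035428529693
w8 71.0 105.0 area 466 cen [ 0.01072961 -2.75965665] angle 118.71210295548467 ratio 0.47428115741813015
[(-60, 139, 0.63), (-55, 133, 0.59), (-50, 128, 0.55), (-45, 123, 0.5), (-40, 119, 0.45), (-35, 115, 0.4), (-30, 111, 0.34), (-25, 107, 0.28), (-20, 103, 0.22), (-15, 100, 0.16)]
w1 [(52.6, np.float64(-1.0), np.float64(0.5), np.float64(0.05)), (52.5, np.float64(-1.0), np.float64(0.5), np.float64(0.0)), (51.7, np.float64(-1.0), np.float64(0.5), np.float64(0.1)), (50.8, np.float64(-1.0), np.float64(-0.5), np.float64(1.0)), (49.4, np.float64(-1.0), np.float64(0.0), np.float64(0.15))]
w3 [(57.2, np.float64(-1.0), np.float64(2.5), np.float64(0.8)), (57.1, np.float64(-2.0), np.float64(2.0), np.float64(0.7)), (56.3, np.float64(-0.5), np.float64(2.0), np.float64(0.85)), (54.8, np.float64(0.5), np.float64(2.0), np.float64(0.75)), (54.0, np.float64(-0.5), np.float64(2.0), np.float64(0.9))]
w4 [(56.2, np.float64(1.0), np.float64(3.5), np.float64(0.05)), (55.6, np.float64(1.0), np.float6
[... 407 characters left out ...]
), np.float64(3.5), np.float64(0.15)), (55.3, np.float64(0.5), np.float64(2.5), np.float64(1.0))]
w7 [(59.9, np.float64(0.5), np.float64(4.0), np.float64(0.05)), (59.8, np.float64(1.0), np.float64(3.5), np.float64(0.1)), (59.2, np.float64(0.5), np.float64(3.5), np.float64(0.0)), (58.3, np.float64(0.5), np.float64(3.5), np.float64(0.15)), (55.9, np.float64(0.5), np.float64(2.5), np.float64(1.0))]
w8 [(59.1, np.float64(1.5), np.float64(2.5), np.float64(0.2)), (59.1, np.float64(1.0), np.float64(2.5), np.float64(0.15)), (57.5, np.float64(1.0), np.float64(2.5), np.float64(0.1)), (56.8, np.float64(1.5), np.float64(2.5), np.float64(0.25)), (54.5, np.float64(1.0), np.float64(2.5), np.float64(0.05))]
```

step_arm([
  [[0.2,-0.02,-0.2],-0.07],
  [[0.54,-0.027,-0.2],-0.145],
  [[0.54,-0.027,-0.2],-0.145],
  [[0.54,-0.027,0.4],-0.145],
  [[0.54,-0.027,1.0],-0.145],
  [[0.54,-0.027,1.4],-0.145],
  [[0.54,-0.027,1.48],-0.145],
  [[0.54,-0.027,1.48],-0.145],
], hand=80)

```text
time: 36.85
tool_pos: [0.612, -0.0999, 0.1566]
tool_rot: [3.141, -0.0, 0.359]
contact_force: [0.1, 0.3, 0.2]
opening: 0.063
grip_force: 0.0
```

step_arm([
  [[0,0,0],0],
  [[0,0,0],0],
  [[0,0,0],0],
  [[0,0,0],0],
], hand=255, squeeze=50)

```text
time: 37.35
tool_pos: [0.6122, -0.0993, 0.1568]
tool_rot: [3.141, -0.001, 0.36]
contact_force: [-1.6, 1.5, 4.9]
opening: 0.0398
grip_force: 49.7
```

```bash
python3 st.py
```

```text
time 37.35
tool_pos [ 0.6122 -0.0993  0.1568]
tool_rot [ 3.1415 -0.0008  0.3601]
contact_force [-1.559   1.4669  4.9339]
torque [0.3617 0.2135 0.0689]
opening 0.0397889981249106
grip_force 49.65260761156969
q6 0.9260102300741653 eff6 0.07818800630047917
```

Aligned on the flats at 39.8 mm. Turn clockwise to the stop.

step_arm([
  [[0,0,0],0.05],
  [[0,0,0],0.1],
  [[0,0,0],0.15],
  [[0,0,0],0.15],
])

```text
time: 37.85
tool_pos: [0.6123, -0.0994, 0.1567]
tool_rot: [-3.141, -0.001, 0.211]
contact_force: [-0.0, 0.6, 5.8]
opening: 0.0396
grip_force: 50.3
```

```bash
python3 st.py
```

```text
time 37.85
tool_pos [ 0.6123 -0.0994  0.1567]
tool_rot [-3.1415 -0.0011  0.211 ]
contact_force [-0.0487  0.6364  5.7734]
torque [1.3204 0.0746 0.7679]
opening 0.03962703007680806
grip_force 50.28608119187993
q6 1.0747840697300999 eff6 0.9885092452168465
```

step_arm([
  [[0,0,0],0.05],
  [[0,0,0],0.1],
  [[0,0,0],0.1],
], squeeze=58)

```text
time: 38.22
tool_pos: [0.6127, -0.0997, 0.1562]
tool_rot: [3.141, -0.002, 0.112]
contact_force: [2.3, -0.3, 1.2]
opening: 0.0392
grip_force: 59.0
```

```bash
python3 st.py
```

```text
time 38.225
tool_pos [ 0.6127 -0.0997  0.1562]
tool_rot [ 3.1411 -0.0016  0.1124]
contact_force [ 2.2868 -0.2581  1.2078]
torque [ 1.1482 -0.6009  1.295 ]
opening 0.03922057523363346
grip_force 58.956760333967395
q6 1.173577132105467 eff6 1.5893207117915154
```

step_arm([
  [[0,0,0],0.05],
  [[0,0,0],0.1],
  [[0,0,0],0.1],
])

```text
time: 38.6
tool_pos: [0.6137, -0.1, 0.1558]
tool_rot: [3.14, -0.004, 0.014]
contact_force: [8.3, -0.6, -4.3]
opening: 0.0397
grip_force: 60.8
```

```bash
python3 st.py
```

```text
time 38.6
tool_pos [ 0.6137 -0.1     0.1558]
tool_rot [ 3.1398 -0.0038  0.0138]
contact_force [ 8.3064 -0.6111 -4.314 ]
torque [ 0.4126 -1.5244  1.9333]
opening 0.0396802398019783
grip_force 60.77234985656105
q6 1.2727699971845439 eff6 2.126670777797699
```

step_arm([
  [[0,0,0],0],
  [[0,0,0],0],
  [[0,0,-0.6],0.0],
  [[0,0,-1.3],-0.1],
  [[-0.5,0.0,-1.6],-0.2],
  [[-0.55,0,-1.45],-0.2],
  [[-0.55,0,-1.45],-0.2],
  [[-0.55,0,-1.45],-0.2],
], hand=80)

```text
time: 39.6
tool_pos: [0.5791, -0.1, 0.2419]
tool_rot: [-3.141, 0.002, 0.209]
contact_force: [0.1, 0.4, -1.6]
opening: 0.0632
grip_force: 0.0
```

```bash
python3 hl.py w9 .0405; python3 nutg.py w9
```

```text
[ 0.57918755 -0.09998982  0.24210567] [-3.14091441e+00  1.41871624e-03  2.09339987e-01] 0.06273294938496929
w9 73.0 106.0 area 532 cen [-1.07142857 -2.78759398] angle 116.9449206946709 ratio 0.5144509215437775
[(-55, 134, 0.61), (-50, 129, 0.57), (-45, 124, 0.53), (-40, 119, 0.48), (-35, 115, 0.43), (-30, 111, 0.38), (-25, 107, 0.32), (-20, 103, 0.26), (-15, 100, 0.2), (-10, 96, 0.13)]
w9 [(59.8, np.float64(0.5), np.float64(2.5), np.float64(0.0)), (59.6, np.float64(0.0), np.float64(1.5), np.float64(1.0)), (59.4, np.float64(0.5), np.float64(2.0), np.float64(0.05)), (57.6, np.float64(0.5), np.float64(1.5), np.float64(0.95)), (57.5, np.float64(0.5), np.float64(2.5), np.float64(0.1))]
```

```bash
python3 -c "
from cell import robot
print(robot.hand_in())"
```

```text
the job is handed in; nothing more can be done
None
```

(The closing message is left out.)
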